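# Start the lathe in reverse for sanding

## Robot

A 6-joint arm with a two-finger parallel gripper is mounted at the origin on the work surface. World frame = base frame: x ahead of the robot, y to its left, z up, the work surface at z = 0. Lengths are in m, angles in rad, forces in N, time in s.
With the tool pointing down it reaches from about 0.425 to 0.95 m from the base axis. Payload 3.5 kg.
Tool frame: the origin (TCP) lies midway between the tips of the shut fingers; the grasp point (between the pads) lies 19 mm behind it (ctrl.pinch_z is the distance from the TCP to the grasp point, in m); z points along the fingers, y is the line along which they close (so a half turn about z gives the same grasp; the last joint's range is limited). The gripper opens to 85 mm and grips with 20 to 120 N. Pads are 22 mm wide; open, the fingers measure 114 mm over their backs; the gripper's body (76 mm by 85 mm) begins 54 mm behind the grasp point. The pads swing forward as they close: fully open they stand 13 mm farther back than shut.
Start: joints at [1.097, 0.286, 1.577, -0, 1.279, -0.15], TCP at [0.215, 0.64, 0.231] pointing down, gripper open.
Joint ranges: [-2.77, 2.77], [-0.9, 2.22], [0.21, 2.48], [-1.53, 4.67], [0.24, 2.81], [-2.84, 2.84]. Speed limits (rad/s): [2.79, 2.79, 3.14, 3.14, 3.14, 3.14].

## Interface

Orientations are given as a unit quaternion [x, y, z, w].
In Python, from plant import get_state, viewer, sign_off, ctrl gives the robot as it stands. The module is installed in compiled form; this text tells all that it offers.
- The arm moves only by the shell command python3 -m handwheel 'ROWS' [FORCE]. ROWS is JSON, a list that holds one entry, the list of rows, each a list of 5 numbers: the finger opening in m, from 0 to 0.0854, then the shift along the tool's x, y, z in m, then the turn about the tool's z in degrees. In form: [[[claw, x, y, z, spin], ...]]. A call has 1 to 12 rows; each row shifts and turns the commanded pose from where the row before left it, along the tool's axes as they then stand; what a row does not reach is not made up. A row lasts 1/12 s, in which the tool goes at most 41.7 mm and 7.16 degrees, less where a joint would pass 70% of its speed; a pose out of reach is approached as far as the arm can. A call is refused whole if a number of a shift passes 0.0417 or a number of a turn 7.16, either way. A call with a gripper value outside its range is refused whole. The fingers move at their own pace and stop on an object; FORCE is the grip in N (left out, the last holds). Time passes only in rows, so rows that do not move let the fingers close. It gives the time, the measured TCP pose, the force, the opening and the grip force at its end, in the units of the state.
- get_state(): the state, without advancing time (a new reading comes with each control period).
- viewer.read_camera(name): name is "scene" or "top"; returns the picture (480x640x3 uint8, blue, green, red); there is no depth.
- viewer.camera_params(name): a dict with "fov_y" (degrees; the focal length in pixels is half the picture's height over the tangent of half this angle, whatever the lens; pixels are square), "cx", "cy" (the principal point, pixels), "xyz" and "attitude" of the camera in the world. Camera axes: x right, y up, looking along -z (the intrinsics and any distortion apply to the point x, -y, -z); pixel columns grow to the right and rows downward; lengths in m; the calibration is good to about 2 mm. A picture is of the moment at which its call begins. camera_params takes no time and is no camera call.
- sign_off(): hands the job in; it is judged then, once.
Trained networks look in the newest picture that a camera, given by its name, has taken for a name from the list of things; names that differ only in an ending like _2 or _b are one class to them, and where a whole thing is asked for, a point or a joint stands for the part that bears it (a point fixed in the world has none). Each returns a list of dicts, best first, with "confidence" (0 to 1); they miss things now and then, are a little off and sometimes report something else, mostly with a low value. They report only what shows in the picture. A call takes as long as a camera call.
- viewer.look_for(camera, name): "extent" ([left, top, width, height] as shares, 0 to 1, of the picture: columns of its width, rows of its height, round what is visible of it).
- viewer.outline_of(camera, name): "mask" (480x640 bool, what is visible of it) and "extent" ([left, top, width, height] as shares, 0 to 1, of the picture: columns of its width, rows of its height, round what is visible of it).
- viewer.pinpoint(camera, name): "xy" ([column, row] as shares, 0 to 1, of the picture: columns of its width, rows of its height: a listed point, or the origin of a listed thing).
The state is a dict: "time": time; "qpos": joint angles; "dq": joint speeds; "joint_efforts": joint torques, N m; "eef_pos": TCP position; "tcp_rot": TCP orientation; "contact_force": force on the tool from outside, world axes, zero at the start; "wrist_torque": the same for the moment, N m; "opening": opening from 0.0 (shut) to 1.0 (fully open); "finger_force": force on a finger pad.
Only numpy, scipy, OpenCV 4.12 (cv2) and the standard library are available. Lean on these libraries where they do the work, as an engineer would, in place of code of your own. Each camera call takes 0.05 s, during which the arm holds its last target. There are 200 camera calls.

## Task

Start the lathe in reverse for sanding, from its grey control box on the bench, with the fingertips only: first flick the small bat-shaped direction toggle over from forward (leaning to the front of the box) to reverse (leaning to the back) until it stops, then press in the start button, the black round button between the big mushroom stop and the toggle, and let it spring out again. Be gentle, pinch nothing, and do not pick up the box or shove it along the bench. Do not touch the mushroom stop, the speed dial, the lamp button or the lathe, disturb nothing else on the bench, and finish clear of everything.

Things in the scene. Friction and masses are not known exactly. Their poses are not given: they have to be found in the camera images.
- console: lathe control box: grey sloped console, loose, 1.5 kg, 150 deep (x) x 260 wide (y) mm; slides if pushed with over about 8 N. Origin: centre of underside; x to its high back edge, y to its left, z up. Panel on top slopes up to the back at 0.21 rad; height 42 mm front, 58 centre, 74 back. Front row from left (+y): mushroom stop, start, toggle, dial. Back row: flat read-out, lamp button
- start_top (a point): centre of the top of the start button: a plain black push button 23 mm across, standing 8 mm proud of a dark 30 mm bezel, in the front row between the mushroom stop and the toggle (58 mm to the right of the stop's centre, 62 mm to the left of the toggle). z of this frame is the panel's normal, along which it is pressed (-z)
- start (a joint): how far the start button is in: 0 out, 0.006 m fully in. It springs back: 1.5 N to begin to move, 5 N fully in, then a hard stop. It counts as pressed from 0.0035 m
- toggle (a joint): the direction toggle: 0 = forward (leaning 0.35 rad from the panel's normal towards the box's front edge, -x), 0.70 rad = reverse (leaning 0.35 rad towards the back edge, +x). A stiff lever with hard stops at both ends: about 1 N at the tip (2 N at half height) moves it, and it stays where it is left. Reverse is made from 0.55 rad
- toggle_tip (a point): tip of the toggle: a plain black bat lever, 38 mm from pivot to tip, 9 mm thick at the tip and 6 mm at the foot; it moves with the lever
- toggle_pivot (a point): pivot of the toggle, fixed in the box, 5 mm above the panel; axes as the box's own (z up, not the panel's normal)
- stop: the emergency stop: a black mushroom head 40 mm across, its top 30 mm above the panel, at the left end of the front row. Origin on the panel, z along the panel's normal. To be left alone
- dial: the speed dial: a black round knob with a white pointer line, 46 mm skirt, 24 mm tall, at the right end of the front row, 62 mm from the toggle. Origin on the panel, z along its normal. To be left alone
- lamp_button: the lamp button, of the same shape and size as the start button (top 12 mm above the panel), in the back row behind the toggle, 64 mm from it. Origin on the panel, z along its normal. To be left alone
- lathe: white wood lathe along the back of the bench, along its y: 800 mm long bed, 100 mm tall; headstock (330 mm tall) at +y, tailstock (310 mm tall) at -y; its origin lies on the bench 120 mm before the bed's centre line; the lathe begins 30 mm behind the origin (x). Does not move; to be left alone
- faceplate: steel lathe faceplate lying flat: disc 80 mm across and 8 mm thick with a 40 mm hub, 30 mm tall. Loose; origin at the underside, centre. To be left alone
- sanding_block: cork sanding block, 55 x 85 x 33 mm. Loose; origin at the underside, centre. To be left alone
- wax_tin: round aluminium tin, 75 mm across, 28 mm tall. Loose; origin at the underside, centre. To be left alone
- chuck_key: steel T-handled chuck key lying flat, shank 90 mm, cross-bar 62 mm, 14 mm tall; origin at the cross-bar, x along the shank. Loose; origin at the underside. To be left alone
- goblet: turned dark goblet standing, 62 mm across, 125 mm tall. Loose; origin at the underside, centre. To be left alone
- bowl: small turned bowl, 110 mm across, 45 mm tall. Loose; origin at the underside, centre. To be left alone
- blank: square wooden blank, 150 x 45 x 45 mm, x along it. Loose; origin at the underside, centre. To be left alone
- gouge: turning gouge lying on the bench along its x, 400 mm long (from 200 mm behind its origin to 200 mm ahead), 31 mm tall. Loose; origin at the underside, centre. To be left alone

How it is judged:
By the outcome, as a careful person would: the job done as asked, in the order asked, and still so for the second after the job is handed in, with the robot touching nothing.
It also fails if it takes over 38 s, if anything falls off the work surface, if the arm or the gripper's body presses on something with over 40 N, if the wrist force passes 120 N, or if a joint passes its speed limit or range.

## Working session

There is one attempt and no reset: what is moved stays moved. The work goes in short steps, Python scripts to look and compute and a shell command to move; the robot and the scene stay as the last step left them, time stands still between calls to the robot, and variables do not carry over. Pictures are saved under pics/ and viewed, at most 10 in all, crops included, and the job is handed in when it is done.

```bash
mkdir -p pics; cat > h.py <<'E'
import numpy as np, cv2
from plant import get_state, viewer, sign_off, ctrl
from scipy.spatial.transform import Rotation as R
def att(P):
    a=np.array(P['attitude'],float)
    return R.from_quat(a) if a.size==4 else R.from_matrix(a.reshape(3,3))
def cam(n):
    P=viewer.camera_params(n); f=240/np.tan(np.radians(P['fov_y'])/2)
    return P,f,att(P).as_matrix(),np.array(P['xyz'])
def ray(n,u,v):
    P,f,M,o=cam(n); d=M@np.array([(u-P['cx'])/f,-(v-P['cy'])/f,-1]); return o,d/np.linalg.norm(d)
def proj(n,X):
    P,f,M,o=cam(n); c=(np.atleast_2d(X)-o)@M
    return np.c_[P['cx']-f*c[:,0]/c[:,2], P['cy']+f*c[:,1]/c[:,2]]
def tri(uv):  # {cam:(u,v)}
    A=np.zeros((3,3));b=np.zeros(3)
    for n,(u,v) in uv.items():
        o,d=ray(n,u,v);Q=np.eye(3)-np.outer(d,d);A+=Q;b+=Q@o
    x=np.linalg.solve(A,b); return x
E
python3 - <<'E'
from h import *
for c in ('scene','top'):
    print(viewer.camera_params(c)); cv2.imwrite(f'pics/{c}0.png',viewer.read_camera(c))
for k in ['console','start_top','toggle_tip','toggle_pivot','stop','dial','lamp_button']:
    uv={}
    for c in ('scene','top'):
        r=viewer.pinpoint(c,k)
        if r: uv[c]=np.array(r[0]['xy'])*[640,480]; print(k,c,uv[c].round(1),[round(q['confidence'],2) for q in r])
    if len(uv)==2:
        x=tri(uv); print('   ',x.round(4),[ (proj(c,x)[0]-uv[c]).round(1) for c in uv])
s=get_state();print(s['time'],s['eef_pos'],s['tcp_rot'],s['contact_force'])
E
```

```text
{'fov_y': 53.25432512447369, 'cx': 317.56664986229504, 'cy': 240.65850984448238, 'xyz': array([ 1.15533535, -0.0141434 ,  1.06259469]), 'attitude': array([0.20050921, 0.18313513, 0.65821264, 0.70214934])}
{'fov_y': 44.429947142804515, 'cx': 309.7077028844819, 'cy': 239.875185089455, 'xyz': array([0.27498455, 0.02652761, 1.44563295]), 'attitude': array([-0.07265336,  0.07794547,  0.742258  , -0.66158828])}
console scene [270.7 244. ] [0.71]
console top [348.1 269. ] [0.88, 0.22]
    [ 0.5036 -0.0877 -0.0076] [array([-0.7, -0. ]), array([-0.7,  0.1])]
toggle_tip scene [263.  212.8] [0.54, 0.27]
toggle_tip top [356.4 280.4] [0.39]
    [ 0.4614 -0.0986  0.0751] [array([-0.1, -0. ]), array([-0.1,  0. ])]
toggle_pivot scene [261.8 221. ] [0.79, 0.66, 0.58]
toggle_pivot top [355.1 275.7] [0.89, 0.35]
    [ 0.4752 -0.1007  0.0589] [array([0.8, 0. ]), array([ 0.9, -0.1])]
stop scene [307.5 237.3] [0.6, 0.26]
stop top [311.3 259.6] [0.68, 0.62]
    [0.5271 0.005  0.0537] [array([-1.8,  0. ]), array([-1.9,  0.1])]
dial scene [236.  224.6] [0.66]
dial top [381.  275.9] [0.68]
    [ 0.4702 -0.1662  0.0411] [array([1.5, 0. ]), array([ 1.6, -0.2])]
lamp_button scene [252.4 242.5] [0.56]
lamp_button top [364.2 247.8] [0.64]
    [ 0.5392 -0.1274  0.0625] [array([-0.6, -0. ]), array([-0.6,  0.1])]
0.8 [0.21473971 0.63991643 0.23134554] [ 1.61217470e-01  9.86918906e-01  8.60140339e-06 -2.07695871e-06] [ 0.45888375 -0.81308364 -0.20048601]
```

View pics/scene0.png

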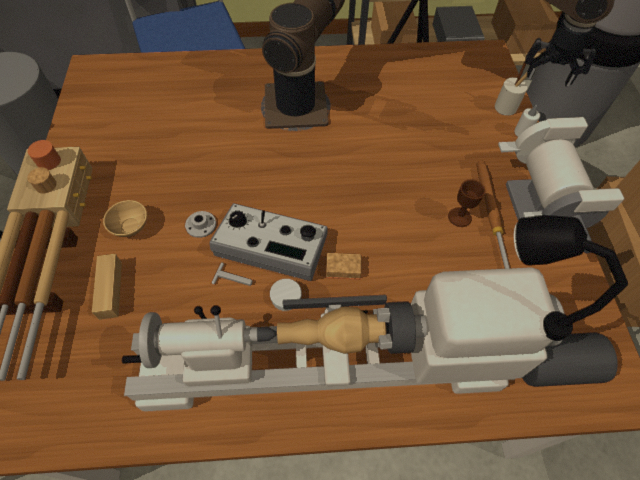

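View pics/top0.png

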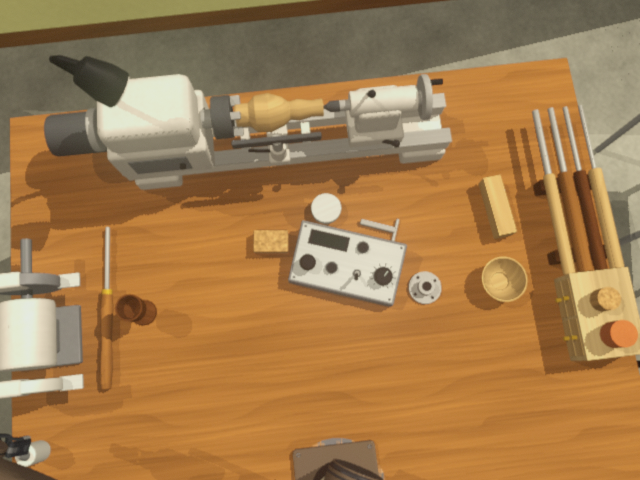

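Scene image: console around (270,240), toggle tip about (263,212), start about (283,231). Top image: stop (308,262), start (331,267), toggle (356,274), dial (382,276), which agrees with the networks. I'll fit the known layout to refine this.

```bash
cat > fit.py <<'E'
from h import *
from scipy.optimize import least_squares
t=0.21; n=np.array([-np.sin(t),0,np.cos(t)]); s=np.array([np.cos(t),0,np.sin(t)]); Y=np.array([0,1,0])
def model(p,th=0.0):
    x,y,w,r,ty=p; Rz=R.from_euler('z',w).as_matrix()
    base=np.array([0,0,.058])+s*r+Y*ty      # toggle foot on panel
    a=-0.35+th; piv=base+n*.005
    P=dict(console=np.zeros(3),toggle_pivot=piv,toggle_tip=piv+.038*(np.cos(a)*n+np.sin(a)*s),
      start_top=base+Y*.062+n*.012,stop=base+Y*.120,dial=base-Y*.062,lamp_button=base+s*.064)
    return {k:Rz@v+[x,y,0] for k,v in P.items()}
def measure(reps=3,names=('console','start_top','toggle_tip','toggle_pivot','stop','dial','lamp_button')):
    D=[]
    for i in range(reps):
        for c in ('scene','top'):
            viewer.read_camera(c)
            for k in names:
                q=viewer.pinpoint(c,k)
                if q and q[0]['confidence']>.3: D.append((c,k,np.array(q[0]['xy'])*[640,480]))
    return D
def fit(D,th=0.0):
    def f(p):
        M=model(p,th); return np.concatenate([proj(c,M[k])[0]-u for c,k,u in D]+[[ (p[3]+.03)*200,p[4]*100+3]])
    return least_squares(f,[.5,-.08,-.32,-.03,-.03],loss='soft_l1')
E
python3 - <<'E'
from fit import *
D=measure(2); r=fit(D); print(r.x.round(4),r.cost)
M=model(r.x)
for k,v in M.items(): print(k,v.round(4))
for c,k,u in D: print(c,k,u.round(1),(proj(c,M[k])[0]-u).round(1))
for c in ('scene','top'):
    im=viewer.read_camera(c)
    for k,v in M.items():
        u=proj(c,v)[0]; cv2.circle(im,tuple(int(round(q*16)) for q in u),16,(0,0,255),-1,shift=4)
    u=proj(c,M['toggle_pivot'])[0].astype(int)
    cr=cv2.resize(im[u[1]-50:u[1]+50,u[0]-65:u[0]+65],None,fx=4,fy=4,interpolation=cv2.INTER_CUBIC); cv2.imwrite(f'/tmp/{c}.png',cr)
cv2.imwrite('pics/fit.png',np.hstack([cv2.imread('/tmp/scene.png'),cv2.imread('/tmp/top.png')])[:,:,:] if 0 else cv2.resize(np.vstack([cv2.imread('/tmp/scene.png'),cv2.imread('/tmp/top.png')]),(390,600)))
E
```

```text
[ 0.5104 -0.0831 -0.3693 -0.017  -0.028 ] 242.25936926904808
console [ 0.5104 -0.0831  0.    ]
toggle_pivot [ 0.4837 -0.1028  0.0593]
toggle_tip [ 0.4649 -0.0955  0.0915]
start_top [ 0.5048 -0.0445  0.0662]
stop [0.528  0.0087 0.0544]
dial [ 0.4623 -0.161   0.0544]
lamp_button [ 0.5431 -0.1258  0.0678]
scene console [272.7 247.4] [-1.1 -2.8]
scene start_top [287.5 232.3] [-2.3 -4.2]
scene toggle_tip [264.3 209.2] [-0.8  0.9]
scene toggle_pivot [263.3 219.8] [-1.5  4. ]
scene stop [250.4 240. ] [56.8 -2.6]
scene dial [239.2 223.8] [-0.2 -4.8]
scene lamp_button [253.4 241.9] [-1.2  0.8]
top console [344.8 266.8] [ 0.5 -0.7]
top start_top [331.1 266. ] [ 0.  -0.4]
top toggle_tip [356.9 278.6] [-1.6 -0.5]
top toggle_pivot [357.3 272.3] [-1.  -0.4]
top stop [310.2 261.1] [-2.4 -1.7]
top dial [381.1 277.3] [0.4 1. ]
top lamp_button [364.6 248.7] [-1.7 -2.8]
scene console [271.2 244.3] [0.5 0.3]
scene start_top [287.1 228.4] [-1.9 -0.3]
scene toggle_tip [343.1 270.4] [-79.6 -60.3]
scene toggle_pivot [262.4 222.2] [-0.6  1.6]
scene stop [308.6 239. ] [-1.4 -1.6]
scene dial [237.5 222.8] [ 1.5 -3.8]
scene lamp_button [249.7 242.6] [2.4 0.1]
top console [346.2 267.7] [-0.8 -1.6]
top start_top [328.2 264.9] [2.9 0.7]
top toggle_tip [355.4 276. ] [-0.1  2.1]
top toggle_pivot [356.2 272. ] [ 0.1 -0.1]
top stop [311.4 262.3] [-3.6 -2.9]
top dial [381.7 277.2] [-0.1  1.1]
top lamp_button [364.9 245.9] [-2.  0.]
```

View pics/fit.png

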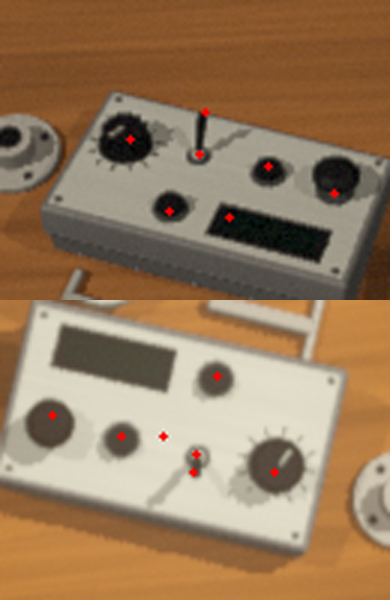

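```bash
cat > fit2.py <<'E'
from fit import *
F=[('top','T',120,0,.027,307.7,262.3),('top','T',62,0,.012,331.3,267.7),('top','T',0,64,.012,363,247.3),('top','T',-62,0,.018,383.3,276.3),('top','T',0,0,.003,357,273.3),
('scene','T',-62,0,.018,237.7,219),('scene','T',62,0,.010,285.3,229.7),('scene','T',120,0,.025,308,232.3),('scene','T',0,64,.010,253,241.7),
('top','C',130,1,0,304.3,221.7),('top','C',-130,1,0,406.3,245),('top','C',-130,-1,0,392,304.3),('top','C',130,-1,0,291.7,282.3),
('scene','C',-130,-1,0,233.7,204),('scene','C',130,-1,0,325.3,226.3),('scene','C',-130,1,0,210.3,242),('scene','C',130,1,0,312,263.7)]
def f(p):
    x,y,w,r,ty=p; Rz=R.from_euler('z',w).as_matrix(); o=[]
    for c,k,a,b,h,u,v in F:
        P=(np.array([0,0,.058])+s*(r+b/1e3)+Y*(ty+a/1e3)+n*h) if k=='T' else np.array([.075*b,a/1e3,.058+.016*b])
        o.append(proj(c,Rz@P+[x,y,0])[0]-[u,v])
    return np.concatenate(o)
r=least_squares(f,[.5,-.08,-.32,-.03,-.03],loss='soft_l1')
if __name__=='__main__':
    print(r.x.round(4),r.cost); 
    for a,b in zip(F,r.fun.reshape(-1,2)): print(a[:4],b.round(1))
    for k,v in model(r.x).items(): print(k,v.round(4))
    q=get_state();T=R.from_quat(q['tcp_rot']).as_matrix();print(T.round(3),q['time'])
    w=r.x[2];print('xc',np.cos(w),np.sin(w))
E
python3 fit2.py
```

```text
[ 0.5092 -0.0834 -0.3276 -0.0165 -0.0277] 32.88077788293741
('top', 'T', 120, 0) [-0.5 -0.8]
('top', 'T', 62, 0) [ 0.1 -1.3]
('top', 'T', 0, 64) [-0.5 -1.8]
('top', 'T', -62, 0) [-0.4  1.2]
('top', 'T', 0, 0) [-0.1 -1.6]
('scene', 'T', -62, 0) [-0.  -4.2]
('scene', 'T', 62, 0) [-0.3 -1.8]
('scene', 'T', 120, 0) [-0.3 -3.5]
('scene', 'T', 0, 64) [-0.5 -1.4]
('top', 'C', 130, 1) [-3.8 -1.6]
('top', 'C', -130, 1) [ 0.7 -2.6]
('top', 'C', -130, -1) [1.7 1. ]
('top', 'C', 130, -1) [-4.3  0.1]
('scene', 'C', -130, -1) [-1.8 -2.7]
('scene', 'C', 130, -1) [ 2.4 -3.3]
('scene', 'C', -130, 1) [-2.  0.]
('scene', 'C', 130, 1) [0.2 3.2]
console [ 0.5092 -0.0834  0.    ]
toggle_pivot [ 0.4841 -0.1041  0.0595]
toggle_tip [ 0.465  -0.0976  0.0917]
start_top [ 0.5027 -0.045   0.0663]
stop [0.5237 0.0091 0.0546]
dial [ 0.4651 -0.1632  0.0546]
lamp_button [ 0.5444 -0.1246  0.0679]
[[-0.948  0.318 -0.   ]
 [ 0.318  0.948  0.   ]
 [ 0.     0.    -1.   ]] 2.5
xc 0.946813160715104 -0.32178383846407593
```

```bash
python3 -m handwheel '[[[0,-0.03,-0.02,0,0],[0,-0.03,-0.02,0,0],[0,-0.03,-0.02,0,0],[0,-0.03,-0.02,0,0],[0,-0.03,-0.02,0,0],[0,-0.03,-0.02,0,0],[0,-0.03,-0.02,0,0],[0,-0.03,-0.02,0,0],[0,-0.03,-0.02,0,0],[0,-0.03,-0.02,0,0],[0,-0.03,-0.02,0,0],[0,-0.03,-0.02,0,0]]]' 20
python3 -m handwheel '[[[0,-0.006,-0.03,0.005,0],[0,-0.006,-0.03,0.005,0],[0,-0.006,-0.03,0.005,0],[0,-0.006,-0.03,0.005,0],[0,-0.006,-0.03,0.005,0],[0,-0.006,-0.03,0.005,0],[0,-0.006,-0.03,0.005,0],[0,-0.006,-0.03,0.005,0],[0,-0.006,-0.03,0.005,0],[0,-0.006,-0.03,0.005,0],[0,-0.006,-0.03,0.005,0],[0,0,0,0,0]]]'
```

```text
time: 3.5
eef_pos: [0.4805, 0.2963, 0.2316]
tcp_rot: [0.161, 0.987, 0.0, 0.0]
contact_force: [0.9, 0.6, -0.7]
opening: -0.0
finger_force: 0.0
time: 4.5
eef_pos: [0.4364, -0.0398, 0.1757]
tcp_rot: [0.164, 0.987, -0.001, -0.0]
contact_force: [-0.3, 0.2, -0.0]
opening: 0.001
finger_force: 0.0
```

```bash
python3 -m handwheel '[[[0,-0.002,-0.009,0.01,0],[0,-0.002,-0.009,0.01,0],[0,-0.002,-0.009,0.01,0],[0,-0.002,-0.009,0.01,0],[0,-0.002,-0.009,0.01,0],[0,0,0,0.01,0],[0,0,0,0,0],[0,0,0,0,0]]]'
python3 - <<'E'
from fit2 import *
q=get_state(); X=q['eef_pos']; print(X,q['contact_force'])
M=model(r.x); out=[]
for c in ('scene','top'):
    im=viewer.read_camera(c); u0=proj(c,M['toggle_pivot'])[0].astype(int)-[65,50]
    cr=cv2.resize(im[u0[1]:u0[1]+100,u0[0]:u0[0]+130],None,fx=3,fy=3,interpolation=cv2.INTER_CUBIC)
    for v,col in ((X,(0,255,0)),(M['toggle_tip'],(0,0,255)),(M['toggle_pivot'],(0,0,255))):
        u=(proj(c,v)[0]-u0+.5)*3; print(c,u.round()); cv2.circle(cr,tuple(u.astype(int)),2,col,-1)
    out.append(cr)
cv2.imwrite('pics/a.png',np.vstack(out))
E
```

```text
time: 5.17
eef_pos: [0.4318, -0.0814, 0.1152]
tcp_rot: [0.161, 0.987, 0.0, -0.001]
contact_force: [0.1, 0.2, 0.2]
opening: -0.001
finger_force: 0.0
[ 0.43181391 -0.0814197   0.11524456] [0.09823252 0.21503297 0.22472979]
scene [218.  62.]
scene [202. 113.]
scene [197. 154.]
top [184. 213.]
top [197. 172.]
top [199. 154.]
```

View pics/a.png

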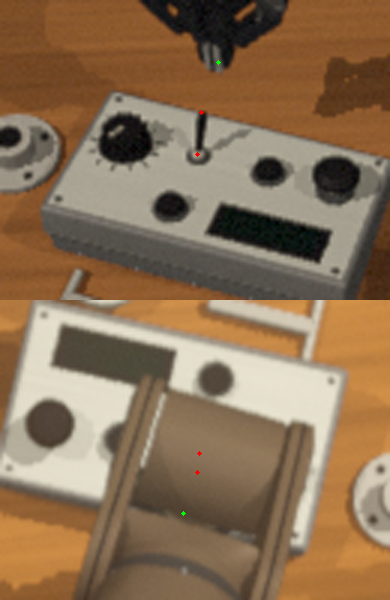

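The gripper tip at about (215,64) in the upper crop is in front of the toggle tip (203,112) and agrees with its projection to about 1 px. I'll lower it and push.

```bash
python3 -m handwheel '[[[0,0,-0.004,0.01,0],[0,0,0,0.01,0],[0,0,0,0.01,0],[0,0,0,0.002,0],[0,-0.007,0,0,0],[0,-0.005,0,0,0],[0,-0.002,0,0,0],[0,0,0,0,0]]]'
python3 -m handwheel '[[[0,-0.002,0,0,0],[0,-0.002,0,0,0],[0,-0.002,0,0,0],[0,-0.002,0,0,0],[0,-0.002,0,0,0],[0,-0.002,0,0,0],[0,0,0,0,0]]]'
python3 -m handwheel '[[[0,-0.002,0,0,0],[0,-0.002,0,0,0],[0,-0.002,0,0,0],[0,0,0,0,0]]]'
```

```text
time: 5.93
eef_pos: [0.4456, -0.0906, 0.085]
tcp_rot: [0.161, 0.987, -0.0, 0.001]
contact_force: [-0.2, 0.2, -0.6]
opening: -0.001
finger_force: 0.0
time: 6.52
eef_pos: [0.456, -0.094, 0.0844]
tcp_rot: [0.161, 0.987, 0.0, 0.0]
contact_force: [-1.3, 0.3, 1.7]
opening: 0.002
finger_force: 0.8
time: 6.85
eef_pos: [0.4621, -0.0961, 0.0845]
tcp_rot: [0.161, 0.987, -0.0, 0.001]
contact_force: [-0.9, 1.2, 0.4]
opening: -0.003
finger_force: 0.4
```

```bash
python3 -m handwheel '[[[0,-0.002,0,0,0],[0,-0.002,0,0,0],[0,-0.002,0,0,0],[0,0,0,0,0]]]'
python3 -m handwheel '[[[0,-0.001,0,0,0],[0,-0.001,0,0,0],[0,0,0,0,0]]]'
```

```text
time: 7.18
eef_pos: [0.4677, -0.098, 0.0844]
tcp_rot: [0.161, 0.987, -0.0, 0.0]
contact_force: [0.2, 0.3, 0.2]
opening: -0.005
finger_force: 0.2
time: 7.43
eef_pos: [0.4692, -0.0985, 0.0844]
tcp_rot: [0.161, 0.987, -0.0, 0.0]
contact_force: [-1.2, -0.4, 1.4]
opening: 0.001
finger_force: 0.4
```

```bash
python3 - <<'E'
from fit2 import *
c='scene'; M=model(r.x); im=viewer.read_camera(c); u0=proj(c,M['toggle_pivot'])[0].astype(int)-[65,50]
cv2.imwrite('pics/b.png',cv2.resize(im[u0[1]:u0[1]+100,u0[0]:u0[0]+130],None,fx=6,fy=6,interpolation=cv2.INTER_CUBIC))
for th in (0,.35,.55,.7): print(th,((proj(c,model(r.x,th)['toggle_tip'])[0]-u0+.5)*6).round())
print(get_state()['contact_force'])
E
```

```text
0 [403. 226.]
0.35 [392. 243.]
0.55 [386. 256.]
0.7 [382. 268.]
[-0.50368454  0.04529873  0.1398869 ]
```

View pics/b.png

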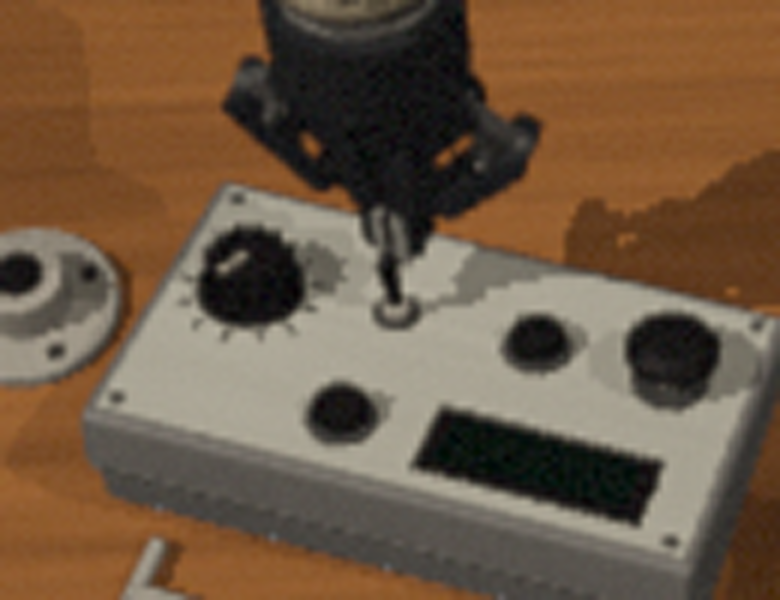

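The toggle tip is around (386,250), so it has moved about halfway. The fingers are still behind it on the front side, and the box has not moved.

```bash
for i in 1; do python3 -m handwheel '[[[0,-0.001,0,0,0],[0,-0.001,0,0,0],[0,-0.001,0,0,0],[0,0,0,0,0]]]'; done
python3 -m handwheel '[[[0,-0.001,0,0,0],[0,0,0,0,0]]]'
```

```text
time: 7.82
eef_pos: [0.4714, -0.0992, 0.0843]
tcp_rot: [0.161, 0.987, 0.0, -0.001]
contact_force: [-4.3, -0.0, 3.0]
opening: 0.002
finger_force: 1.9
time: 7.98
eef_pos: [0.4716, -0.0992, 0.0842]
tcp_rot: [0.161, 0.987, 0.0, -0.002]
contact_force: [-5.5, 1.2, 4.9]
opening: -0.002
finger_force: 3.4
```

```bash
python3 -m handwheel '[[[0,-0.001,0,0,0],[0,0,0,0,0]]]'
```

```text
time: 8.15
eef_pos: [0.4717, -0.0993, 0.0841]
tcp_rot: [0.161, 0.987, 0.0, -0.003]
contact_force: [-9.0, 3.1, 7.2]
opening: 0.0
finger_force: 4.8
```

```bash
python3 -m handwheel '[[[0,-0.001,0,0,0],[0,0,0,0,0]]]'
```

```text
time: 8.32
eef_pos: [0.4719, -0.0993, 0.0841]
tcp_rot: [0.161, 0.987, 0.001, -0.005]
contact_force: [-10.7, 1.7, 9.8]
opening: 0.001
finger_force: 6.2
```

```bash
python3 -m handwheel '[[[0,0.004,0,0,0],[0,0.008,0,0,0],[0,0.01,0,0,0],[0,0.01,0,0,0],[0,0.01,0,-0.01,0],[0,0,0,-0.02,0],[0,0,0,-0.02,0],[0,0,0,0,0]]]'
python3 - <<'E'
from fit2 import *
c='scene'; M=model(r.x); im=viewer.read_camera(c); u0=proj(c,M['toggle_pivot'])[0].astype(int)-[65,50]
cv2.imwrite('pics/c.png',cv2.resize(im[u0[1]:u0[1]+100,u0[0]:u0[0]+130],None,fx=6,fy=6,interpolation=cv2.INTER_CUBIC))
print(get_state()['contact_force'])
E
```

```text
time: 8.98
eef_pos: [0.4368, -0.0877, 0.1382]
tcp_rot: [0.161, 0.987, -0.001, 0.004]
contact_force: [1.2, -0.4, 1.6]
opening: 0.001
finger_force: 0.0
[-0.6646575   1.06263277 -0.56444428]
```

View pics/c.png

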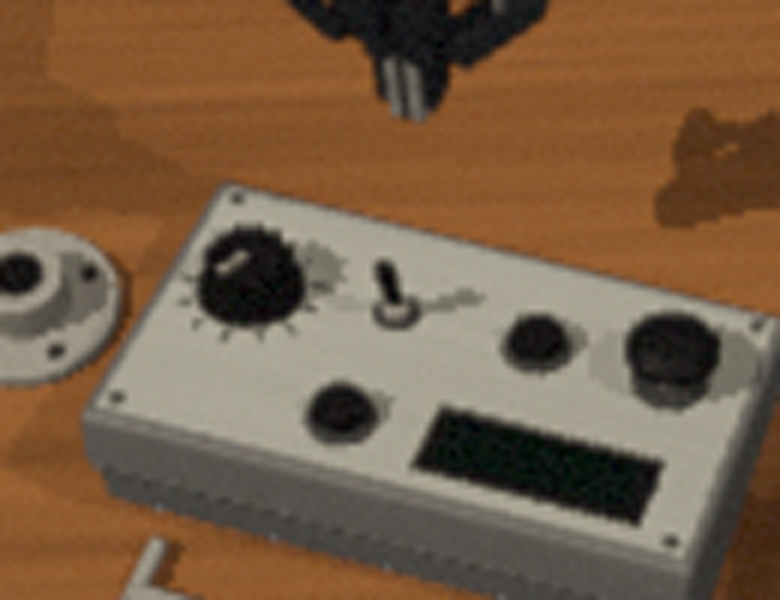

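The toggle tip is now at (384,264), which matches the prediction for the full 0.70 reverse position. The box corners have not shifted. Next is the start button.

```bash
python3 -m handwheel '[[[0,-0.008,0.012,0,0],[0,-0.008,0.012,0,0],[0,-0.008,0.012,0,0],[0,-0.008,0.012,0,0],[0,-0.008,0.012,0,0],[0,-0.003,0.0015,0.01,0],[0,0,0,0.015,0],[0,0,0,0.015,0],[0,0,0,0.01,0],[0,0,0,0,0],[0,0,0,0,0]]]'
python3 - <<'E'
from fit2 import *
c='scene'; M=model(r.x); im=viewer.read_camera(c); u0=proj(c,M['toggle_pivot'])[0].astype(int)-[65,50]
cv2.imwrite('pics/d.png',cv2.resize(im[u0[1]:u0[1]+100,u0[0]:u0[0]+130],None,fx=6,fy=6,interpolation=cv2.INTER_CUBIC))
X=get_state()['eef_pos']; 
for v in (X,M['start_top']): print(((proj(c,v)[0]-u0+.5)*6).round())
T=R.from_quat(get_state()['tcp_rot']).as_matrix(); print('to start_top, tool axes mm',((M['start_top']-X)@T*1e3).round(1),X)
E
```

```text
time: 9.95
eef_pos: [0.4943, -0.0422, 0.0831]
tcp_rot: [0.161, 0.987, 0.0, -0.001]
contact_force: [-1.5, -0.2, 0.4]
opening: 0.003
finger_force: 0.0
[540. 290.]
[537. 329.]
to start_top, tool axes mm [-8.   0.  17.8] [ 0.4951024  -0.04245164  0.08413032]
```

View pics/d.png

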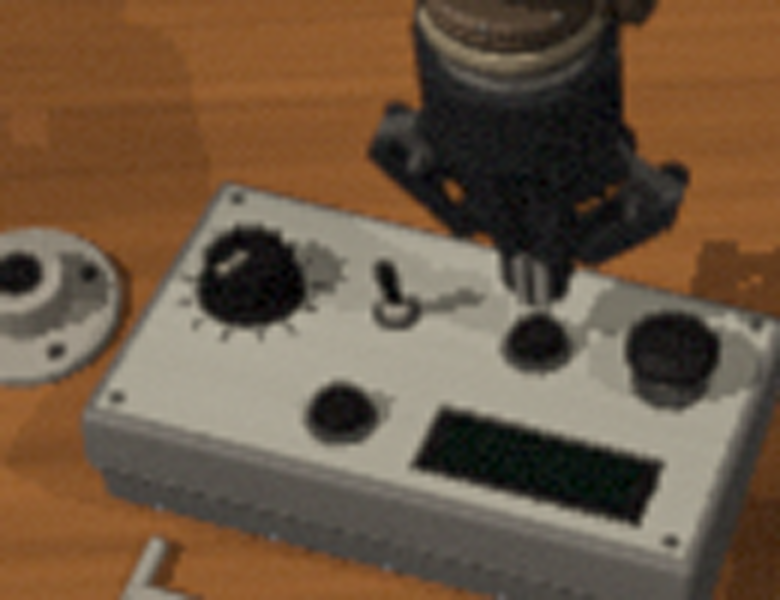

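The fingertips at (535,297) are in line with the start button at (538,337), just above and in front of it. They are well clear of the stop at (672,350).

```bash
python3 -m handwheel '[[[0,-0.003,0,0.005,0],[0,0,0,0.004,0],[0,0,0,0.003,0],[0,0,0,0.001,0],[0,0,0,0,0]]]'
python3 -m handwheel '[[[0,0,0,0.001,0],[0,0,0,0.001,0],[0,0,0,0.001,0],[0,0,0,0,0]]]'
```

```text
time: 10.42
eef_pos: [0.4978, -0.0432, 0.071]
tcp_rot: [0.161, 0.987, 0.0, -0.0]
contact_force: [-0.5, 0.6, 0.4]
opening: -0.001
finger_force: 0.0
time: 10.75
eef_pos: [0.498, -0.0432, 0.0682]
tcp_rot: [0.161, 0.987, 0.0, -0.0]
contact_force: [0.1, 0.1, 0.1]
opening: -0.0
finger_force: 0.0
```

```bash
python3 -m handwheel '[[[0,0,0,0.001,0],[0,0,0,0.001,0],[0,0,0,0,0],[0,0,0,0,0]]]'
```

```text
time: 11.08
eef_pos: [0.4982, -0.0433, 0.0665]
tcp_rot: [0.161, 0.987, -0.0, 0.0]
contact_force: [0.0, 0.5, 1.6]
opening: -0.001
finger_force: 0.5
```

```bash
python3 -m handwheel '[[[0,-0.0002,0,0.001,0],[0,-0.0002,0,0.001,0],[0,-0.0002,0,0.001,0],[0,0,0,0,0],[0,0,0,0,0]]]'
```

```text
time: 11.5
eef_pos: [0.4988, -0.0435, 0.0635]
tcp_rot: [0.161, 0.987, -0.0, 0.0]
contact_force: [0.5, 0.1, 2.6]
opening: 0.003
finger_force: 1.5
```

```bash
python3 -m handwheel '[[[0,-0.0002,0,0.001,0],[0,-0.0002,0,0.001,0],[0,0,0,0,0],[0,0,0,0,0]]]'
```

```text
time: 11.83
eef_pos: [0.4992, -0.0437, 0.0615]
tcp_rot: [0.161, 0.987, -0.0, 0.0]
contact_force: [-1.5, 0.2, 4.4]
opening: -0.003
finger_force: 2.1
```

```bash
python3 -m handwheel '[[[0,-0.0002,0,0.001,0],[0,0,0,0,0],[0,0,0,0,0]]]'
```

```text
time: 12.08
eef_pos: [0.4995, -0.0437, 0.0605]
tcp_rot: [0.161, 0.987, -0.0, 0.0]
contact_force: [0.1, -0.5, 4.5]
opening: 0.001
finger_force: 2.4
```

```bash
python3 -m handwheel '[[[0,0,0,0,0],[0,0.0005,0,-0.002,0],[0,0.0005,0,-0.003,0],[0,0.001,0,-0.005,0],[0,0.001,0,-0.01,0],[0,0,0,-0.03,0],[0,0,0,-0.03,0],[0,0,0,-0.03,0],[0,0,0.01,-0.03,0],[0,0,0.03,0,0],[0,0,0.03,0,0],[0,0,0.03,0,0]]]'
python3 -m handwheel '[[[0,0,0.03,0,0],[0,0,0.03,0,0],[0,0,0.03,0,0],[0,0,0.03,0,0],[0,-0.02,0.02,0,0],[0,-0.02,0.02,0,0],[0,0,0.01,0,0],[0,0,0,0,0],[0,0,0,0,0]]]'
python3 - <<'E'
from fit2 import *
M=model(r.x);out=[]
for c in ('scene','top'):
    im=viewer.read_camera(c); u0=proj(c,M['toggle_pivot'])[0].astype(int)-[65,50]
    out.append(cv2.resize(im[u0[1]:u0[1]+100,u0[0]:u0[0]+130],None,fx=3,fy=3,interpolation=cv2.INTER_CUBIC))
cv2.imwrite('pics/e.png',np.vstack(out))
print(get_state()['contact_force'],get_state()['eef_pos'])
E
```

```text
time: 13.08
eef_pos: [0.5283, 0.0531, 0.2016]
tcp_rot: [0.162, 0.987, 0.0, 0.001]
contact_force: [0.5, -0.2, 0.2]
opening: -0.001
finger_force: 0.0
time: 13.83
eef_pos: [0.6192, 0.2006, 0.1998]
tcp_rot: [0.161, 0.987, -0.0, -0.001]
contact_force: [-0.7, 0.2, 0.9]
opening: -0.001
finger_force: 0.0
[ 1.33443616 -0.32551548 -0.18392499] [0.61910573 0.19996663 0.20013858]
```

View pics/e.png

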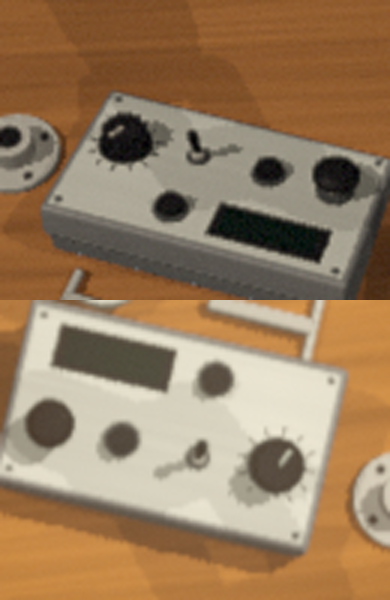

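The box is where it started, the toggle leans to the back and the start button is out. I'll move back a bit from the lathe and hand in.

```bash
python3 -m handwheel '[[[0,0.02,0,0,0],[0,0.03,0,0,0],[0,0.03,0,0,0],[0,0.02,0,0,0],[0,0,0,0,0],[0,0,0,0,0],[0,0,0,0,0]]]' && python3 -c "from plant import sign_off; print(sign_off())"
```

```text
time: 14.52
eef_pos: [0.5258, 0.2317, 0.2009]
tcp_rot: [0.161, 0.987, 0.0, 0.001]
contact_force: [-0.2, -0.6, 0.8]
opening: -0.004
finger_force: 0.0
the job is handed in; nothing more can be done
None
```

The toggle went over to its reverse stop, then the start button was pressed about 5 mm by force and travel and came back out; I handed in at about 14.5 s with the arm clear. One flaw: at the toggle's stop I pushed to about 11 N sideways, above the box's 8 N sliding figure, but the pictures show the box unmoved.

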